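Prop up the folding mirror behind the snack box

TASK

Stand the snack box on the round trivet for the moment, then swing the folding mirror behind its place up to 105 degrees open (leaning 15 degrees back from upright), let go and see that it stays there by itself for a second. Then put the snack box back where it stood, square on the cork mat in front of the mirror. Keep the box upright and leave the other things where they are.

Things in the scene. Friction and masses are not known exactly. Their poses are not given: they have to be found in the camera images.
- stand: Fixed foot of the folding mirror: white plastic slab 130 (x) x 170 (y) x 16 mm, origin at the centre of its underside on the dresser; +x points to the hinge side (away from the robot), y along the hinge. Two small hinge ears rise to 40 mm at x = +55, y = +-79 mm. It cannot be moved.
- hinge (a point): Middle of the mirror's hinge line, fixed on the stand at x = +55, y = 0, z = 30 mm in its frame; the line runs along the stand's y. The panel on it is a white plastic plate 144 wide, 98 long, 10 mm thick; its mirror glass faces the stand when folded and the robot when open.
- panel (a joint): Opening angle of the mirror panel, rad: 0 = folded flat over the stand, free edge and loop towards the robot; grows as that edge swings up and away from the robot; pi/2 = upright, 1.833 = 105 degrees, wanted; hard stop at 2.4. Starts ajar, 0.2 to 0.6. Stiff friction hinge: stays where it is left, takes 2 to 5 N at the loop to move.
- rod (a point): Middle of the bar of the steel wire loop on the mirror panel's free edge, on the bar's axis; moves with the panel. Wire 10 mm round; bar straight, parallel to the hinge, 140 mm from the hinge line; loop legs at y = +-55 mm. The panel's edge is 98 mm from the hinge line, so an opening 37 x 100 mm between bar and panel is free for a finger.
- snackbox: Loose yellow plastic lidded snack box, 64 (x) x 124 (y) x 90 mm to the top of its lid, 0.2 to 0.3 kg. Origin at the centre of its underside, z up. In the middle of the lid a carry handle runs along the box's x: 48 long, 16 thick (y), from 90 to 125 mm above the underside, to be pinched across y. It stands less than 40 mm from the mirror's loop.
- mat: The snack box's place: fixed cork mat 90 (x) x 150 (y) x 3 mm in front of the mirror (robot side); origin at the centre of its underside, axes as the box's when the box stands square on it. The box starts in its middle.
- trivet: Fixed round woven trivet, diameter 160, 4 mm thick, empty; origin at the centre of its underside. It lies to one side of the mirror, the tray to the other; the sides may be swapped.
- ramekin: White ceramic ramekin of clips, diameter 82, 45 mm high, in the tray; origin under its centre. Leave alone. (The tray is round and fixed, diameter 270, rim 35 mm high.)
- tongs: Steel pacifier tongs, 150 mm long, lying in the tray; origin at the middle underneath. Leave alone.
- pacifier: Cream pacifier, diameter 48, 44 mm high, in the tray; origin underneath. Leave alone.
- lotion: White plastic lotion bottle, diameter 48, 120 mm high, on the dresser at one end of the mirror (+y of the stand); origin under its centre. Leave alone.
- jar: Glass jar, diameter 60, 65 mm high, on the dresser at the other end of the mirror (-y of the stand); origin under its centre. Leave alone.
Things that resemble listed ones, but are neither listed nor needed, are in the scene too. What is meant by the trivet is not purple, and is the larger of those in its own colour.

How it is judged:
By the outcome, as a careful person would: the job done as asked, in the order asked, and still so for the second after the job is handed in, with the robot touching nothing.
It also fails if it takes over 72 s, if anything falls off the work surface, if the arm or the gripper's body presses on something with over 40 N, if the wrist force passes 120 N, or if a joint passes its speed limit or range.

ROBOT

A 7-joint arm with a two-finger parallel gripper is mounted at the origin on the work surface. World frame = base frame: x ahead of the robot, y to its left, z up, the work surface at z = 0. Lengths are in m, angles in rad, forces in N, time in s.
With the tool pointing down it reaches from about 0.375 to 0.925 m from the base axis. Payload 3.1 kg.
Tool frame: the origin (TCP) lies between the finger pads; the fingertips stand 19 mm ahead of it and the grasp point (between the pads) is the TCP; z points along the fingers, y is the line along which they close (so a half turn about z gives the same grasp; the last joint's range is limited). The gripper opens to 85 mm and grips with 20 to 120 N. Pads are 22 mm wide; open, the fingers measure 114 mm over their backs; the gripper's body (76 mm by 85 mm) begins 54 mm behind the grasp point. The pads swing forward as they close: fully open they stand 13 mm farther back than shut.
Start: joints at [-1.368, 0.383, 0.044, 1.598, -0.018, 1.161, -0.05], TCP at [0.193, 0.621, 0.25] pointing down, gripper open.
Joint ranges: [-2.61, 2.61], [-0.41, 2.15], [-1.48, 1.57], [0, 2.5], [-1.57, 4.71], [0.05, 1.97], [-2.85, 2.85]. Speed limits (rad/s): [2.79, 2.79, 3.14, 3.14, 3.14, 3.14, 3.14].

INTERFACE

Orientations are given as a unit quaternion [x, y, z, w].
In Python, from bench import move_ptp, movel, move_j, move_gripper, pause, inverse_kinematics, read_camera, camera_params, MotionError, sign_off, look_for, tip_of, read_time_s, read_qpos, read_joint_vel, read_effort, read_eef_pos, read_tcp_rot, read_ft_force, read_ft_torque, read_finger_gap, read_grasp_force gives the robot as it stands. Calls block until the motion is done:
- move_ptp(position, orientation): joint-space move of the TCP to a pose.
- movel(position, orientation=None, speed=0.15): straight line of the TCP; orientation=None keeps the orientation; speed is the mean speed in m/s.
- move_j(angles): joint-space move.
- move_gripper(opening, effort=None): finger opening in m; effort is the grip in N (None keeps the last); returns when the fingers have stopped.
- pause(seconds).
- inverse_kinematics(position, orientation): joint angles nearest the present ones, or None.
- read_camera(name): name is "scene" or "top" or "wrist"; returns the picture (384x512x3 uint8, red, green, blue); there is no depth.
- camera_params(name): a dict with "K" (3x3 intrinsics, pixels), "camera_from_world" (4x4, takes a point from world to camera coordinates). Camera axes: x right, y down, z forward; pixel columns grow to the right and rows downward; lengths in m; the calibration is good to about 2 mm. The wrist camera is an equidistant fisheye: a pixel r from the principal point sees the ray r / f radians off the axis. A picture is of the moment at which its call begins: read the wrist's pose just before it. camera_params takes no time and is no camera call; for the wrist camera it gives the pose at the moment of the call.
A pose or a line that the arm cannot do raises MotionError and nothing moves.
- sign_off(): hands the job in; it is judged then, once.
Trained networks look in the newest picture that a camera, given by its name, has taken for a name from the list of things; names that differ only in an ending like _2 or _b are one class to them, and where a whole thing is asked for, a point or a joint stands for the part that bears it (a point fixed in the world has none). Each returns a list of dicts, best first, with "confidence" (0 to 1); they miss things now and then, are a little off and sometimes report something else, mostly with a low value. They report only what shows in the picture. A call takes as long as a camera call. They do not tell look-alikes from the thing itself.
- look_for(camera, name): "at" ([column, row] in pixels, amid what is visible of it).
- tip_of(camera, name): "at" ([column, row] in pixels: a listed point, or the origin of a listed thing).
Readings, each from a call of its own:
- read_time_s(): time.
- read_qpos(): joint angles.
- read_joint_vel(): joint speeds.
- read_effort(): joint torques, N m.
- read_eef_pos(): TCP position.
- read_tcp_rot(): TCP orientation.
- read_ft_force(): force on the tool from outside, world axes, zero at the start.
- read_ft_torque(): the same for the moment, N m.
- read_finger_gap(): finger opening in m.
- read_grasp_force(): force on a finger pad.
Only numpy, scipy, OpenCV 4.12 (cv2) and the standard library are available. Lean on these libraries where they do the work, as an engineer would, in place of code of your own. Each camera call takes 0.05 s, during which the arm holds its last target. There are 200 camera calls.

## Working session

There is one attempt and no reset: what is moved stays moved. The work goes in short steps, each a Python script; the robot and the scene stay as the last script left them, time stands still between calls to the robot, and variables do not carry over. Pictures are saved under pics/ and viewed, at most 10 in all, crops included, and the job is handed in when it is done.

```bash
ls; mkdir -p pics; python3 - <<'E'
from bench import *
import cv2
for n in("scene","top"):
    im=read_camera(n); cv2.imwrite(f"pics/{n}0.png",cv2.resize(im[:,:,::-1],(768,576),interpolation=cv2.INTER_CUBIC))
    p=camera_params(n); print(n,p["K"],p["camera_from_world"])
    for o in("stand","hinge","rod","snackbox","mat","trivet","jar","lotion"):
        print(o,[(([round(float(v)) for v in d["at"]]),round(d["confidence"],2)) for d in tip_of(n,o)[:4]])
print(read_time_s())
E
```

```text
pics
scene [[478.65144698   0.         239.11230929]
 [  0.         478.65144698 187.81259204]
 [  0.           0.           1.        ]] [[-0.50464766  0.86312309 -0.01868885  0.25166766]
 [ 0.66687493  0.37597546 -0.64336637 -0.24783451]
 [-0.54827782 -0.33713645 -0.76533028  1.56963534]
 [ 0.          0.          0.          1.        ]]
stand [([240, 247], 0.75)]
hinge [([231, 255], 0.95), ([358, 259], 0.41)]
rod [([249, 210], 0.63)]
snackbox [([257, 204], 0.95)]
mat [([257, 205], 0.77)]
trivet [([176, 118], 0.84), ([129, 157], 0.76), ([196, 186], 0.7)]
jar [([198, 231], 0.58)]
lotion [([280, 263], 0.7)]
top [[410.63475789   0.         250.05861067]
 [  0.         410.63475789 193.09833887]
 [  0.           0.           1.        ]] [[ 3.79039831e-04 -9.99900407e-01  1.41078951e-02 -1.52034662e-02]
 [-9.97448107e-01 -1.38525683e-03 -7.13817545e-02  4.67161688e-01]
 [ 7.13941885e-02 -1.40448367e-02 -9.97349293e-01  1.32448994e+00]
 [ 0.00000000e+00  0.00000000e+00  0.00000000e+00  1.00000000e+00]]
stand [([228, 163], 0.96)]
hinge [([228, 147], 0.86)]
rod [([232, 184], 0.63)]
snackbox [([241, 203], 0.95), ([147, 194], 0.7)]
mat [([240, 202], 0.75)]
trivet [([299, 198], 0.82), ([364, 194], 0.77), ([360, 253], 0.59)]
jar [([267, 159], 0.84)]
lotion [([192, 162], 0.47)]
0.9
```

View pics/scene0.png

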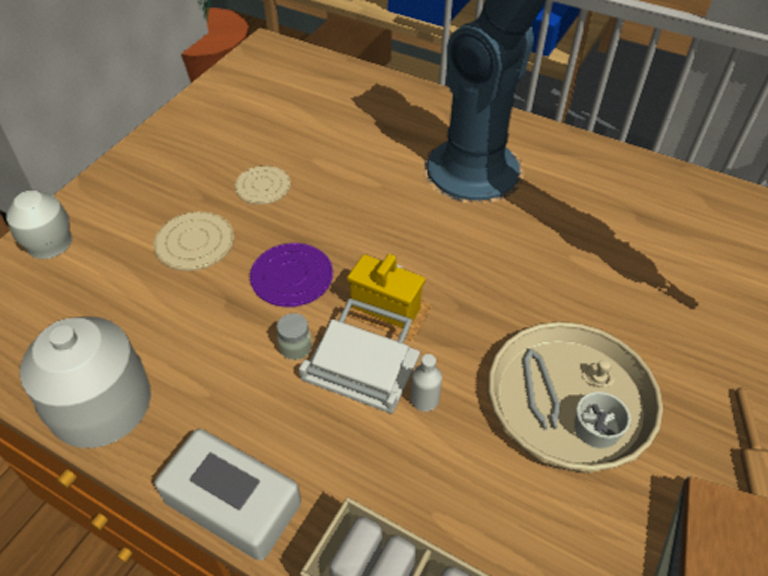

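View pics/top0.png

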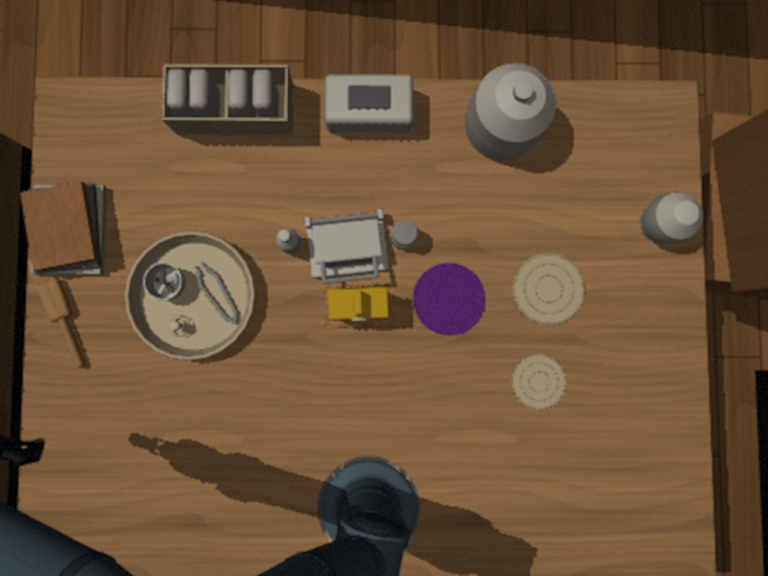

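Scene view: yellow box at about (385,285) and the ajar mirror behind it, with a white loop at (375,320). Trivet candidates in the top view (768 scale):
- purple disc at (449,299)
- large tan disc at (548,289)
- small tan disc at (539,382)

The large tan one fits the description. I'll check it in a close crop along with a wrist view.

```bash
cat > h.py <<'E'
from bench import *
import numpy as np, cv2
from scipy.spatial.transform import Rotation as R
def ray(n,uv,P=None):
    P=P or camera_params(n); K=np.array(P["K"]); T=np.array(P["camera_from_world"])
    x=np.array([(uv[0]-K[0,2])/K[0,0],(uv[1]-K[1,2])/K[1,1]])
    if n=="wrist":
        r=np.hypot(*x); d=np.r_[x/max(r,1e-9)*np.sin(r),np.cos(r)]
    else: d=np.r_[x,1]
    return -T[:3,:3].T@T[:3,3], T[:3,:3].T@d
def at_z(n,uv,z,P=None):
    c,d=ray(n,uv,P); return c+d*(z-c[2])/d[2]
def proj(n,X,P=None):
    P=P or camera_params(n); K=np.array(P["K"]); T=np.array(P["camera_from_world"])
    q=T[:3,:3]@np.asarray(X)+T[:3,3]
    if n=="wrist":
        s=np.hypot(q[0],q[1]); t=np.arctan2(s,q[2]); m=q[:2]/max(s,1e-9)*t
    else: m=q[:2]/q[2]
    return m*[K[0,0],K[1,1]]+[K[0,2],K[1,2]]
def down(yaw): # tool z down, closing axis y at world angle yaw (+-90)
    c,s=np.cos(yaw),np.sin(yaw)
    y=np.array([c,s,0]); z=np.array([0,0,-1.]); return R.from_matrix(np.c_[np.cross(y,z),y,z]).as_quat()
E
python3 - <<'E'
from h import *
for n,L in(("top",dict(snackbox=(241,203,0),mat=(240,202,0),trivet=(364,194,.004),purp=(299,198,.004),small=(360,253,.004),stand=(228,163,0),hinge=(228,147,.03),jar=(267,159,0),lotion=(192,162,0))),
 ("scene",dict(snackbox=(257,204,0),mat=(257,205,0),trivet=(129,157,.004),stand=(240,247,0),hinge=(231,255,.03),jar=(198,231,0),lotion=(280,263,0)))):
    for k,v in L.items(): print(n,k,at_z(n,v[:2],v[2]).round(3))
im=read_camera("top"); c=im[120:290,200:420]; cv2.imwrite("pics/crop.png",cv2.resize(c[:,:,::-1],(770,595),interpolation=cv2.INTER_CUBIC))
hsv=cv2.cvtColor(im,cv2.COLOR_RGB2HSV)
P=camera_params("wrist"); print(P["K"]); T=np.array(P["camera_from_world"]); 
Rt=R.from_quat(read_tcp_rot()).as_matrix(); p=np.array(read_eef_pos())
print("cam in tool",Rt.T@(-T[:3,:3].T@T[:3,3]-p)); print("cam axes in tool",(T[:3,:3]@Rt).round(2), p, Rt.round(2))
E
```

```text
top snackbox [0.436 0.015 0.   ]
top mat [0.439 0.018 0.   ]
top trivet [ 0.466 -0.392  0.004]
top purp [ 0.452 -0.177  0.004]
top small [ 0.272 -0.375  0.004]
top stand [0.569 0.058 0.   ]
top hinge [0.617 0.057 0.03 ]
top jar [ 0.582 -0.071  0.   ]
top lotion [0.572 0.178 0.   ]
scene snackbox [0.429 0.017 0.   ]
scene mat [0.432 0.019 0.   ]
scene trivet [ 0.465 -0.406  0.004]
scene stand [0.575 0.047 0.   ]
scene hinge [0.623 0.05  0.03 ]
scene jar [ 0.586 -0.075  0.   ]
scene lotion [0.566 0.159 0.   ]
[[297.31863964   0.         254.35650732]
 [  0.         297.31863964 193.75708059]
 [  0.           0.           1.        ]]
cam in tool [ 0.07961372 -0.00109237 -0.12302657]
cam axes in tool [[-0.    1.    0.  ]
 [-0.95 -0.   -0.31]
 [-0.31 -0.    0.95]] [0.19257361 0.62085133 0.25030643] [[-0.96  0.3   0.  ]
 [ 0.3   0.96  0.  ]
 [ 0.    0.   -1.  ]]
```

View pics/crop.png

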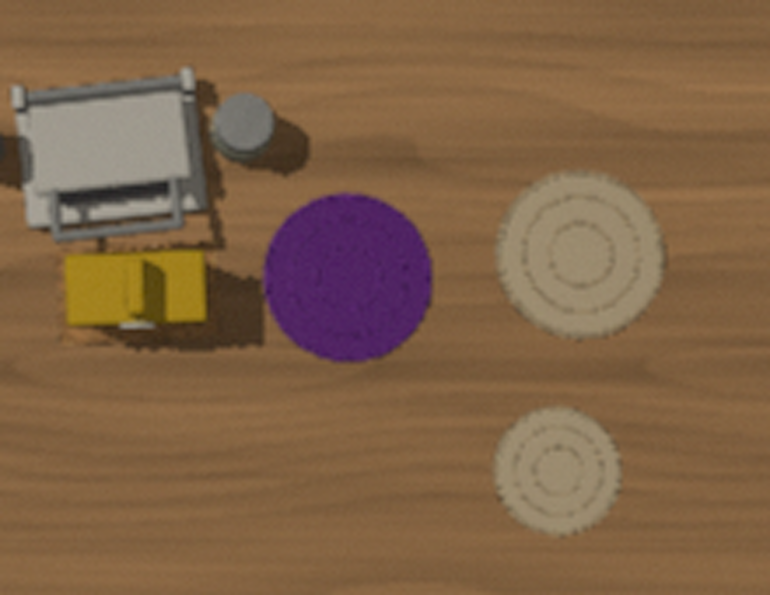

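The crop confirms it: the larger tan trivet is at crop (581,255), the smaller at (557,470) and the purple one at (348,277). So the trivet is at about (0.466, -0.397). Next I move over the box for a close wrist view.

```bash
python3 - <<'E'
from h import *
move_ptp([0.44,0.02,0.33],down(np.pi/2))
P=camera_params("wrist"); im=read_camera("wrist"); cv2.imwrite("pics/w1raw.png",im[:,:,::-1]); np.save("w1.npy",np.array(P["camera_from_world"]))
cv2.imwrite("pics/w1.png",cv2.resize(im[:,:,::-1],(768,576),interpolation=cv2.INTER_CUBIC))
for o,z in(("stand",0),("hinge",.03),("rod",.08),("snackbox",0),("mat",0),("jar",0),("lotion",0)):
    print(o,[(np.round(d["at"],1),round(d["confidence"],2),at_z("wrist",d["at"],z,P).round(3)) for d in tip_of("wrist",o)[:3]])
hsv=cv2.cvtColor(im,cv2.COLOR_RGB2HSV); m=cv2.inRange(hsv,(20,150,60),(35,255,255)); 
c=max(cv2.findContours(m,0,1)[0],key=cv2.contourArea); print(cv2.boundingRect(c),cv2.approxPolyDP(c,4,True)[:,0].tolist(),read_time_s())
E
```

```text
stand [(array([271. , 228.7]), 0.84, array([0.57 , 0.048, 0.   ]))]
hinge [(array([273.2, 267.5]), 0.98, array([0.628, 0.051, 0.03 ]))]
rod [(array([266. , 196.4]), 0.68, array([0.486, 0.035, 0.08 ]))]
snackbox [(array([256. , 148.8]), 0.74, array([0.435, 0.022, 0.   ]))]
mat [(array([275.1, 263.9]), 0.3, array([0.639, 0.057, 0.   ]))]
jar [(array([195.5, 237.4]), 0.65, array([ 0.587, -0.081,  0.   ]))]
lotion [(array([339.9, 227.7]), 0.96, array([0.569, 0.167, 0.   ])), (array([264.2, 193.3]), 0.23, array([0.507, 0.036, 0.   ]))]
(205, 130, 100, 58) [[304, 136], [267, 130], [266, 137], [243, 138], [241, 131], [206, 137], [208, 185], [303, 182]] 3.6833
```

View pics/w1.png

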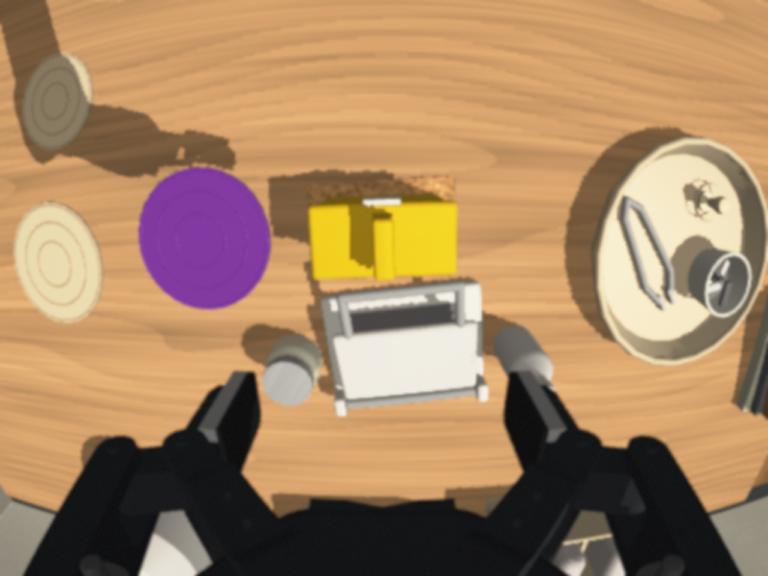

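Wrist view: the box lid corners run from (310,205) to (457,275), with its handle at (384,240). The mirror's bar runs along about (345,298)-(460,288), and the ears are at (340,404) and (483,391). Now I turn these into poses.

```bash
python3 - <<'E'
from h import *
P=camera_params("wrist"); P["camera_from_world"]=np.load("w1.npy")
f=lambda u,v,z:at_z("wrist",(u,v),z,P)
c=[f(206,137,.093),f(304,136,.093),f(303,183,.093),f(208,185,.093)]
for q in c: print(q.round(4))
print("far edge yaw",np.degrees(np.arctan2(*-(c[2]-c[3])[:2]*[1,-1])),"near",np.degrees(np.arctan2(*-(c[1]-c[0])[:2]*[1,-1])))
for u,v in((377,276),(393,276),(384,208),(376,220),(393,220)): print("handle",f(u/1.5,v/1.5,.128).round(4))
e=[f(340/1.5,405/1.5,.04),f(483/1.5,391/1.5,.04)]; print("ears",e,np.mean(e,0),"yaw",np.degrees(np.arctan2(-(e[1]-e[0])[0],(e[1]-e[0])[1])),np.linalg.norm(e[1]-e[0]))
im=cv2.imread("pics/w1raw.png")[120:290,190:350]; cv2.imwrite("pics/w1c.png",cv2.resize(im,(640,680)[::1],interpolation=cv2.INTER_CUBIC)[:600])
E
```

```text
[ 0.4047 -0.0394  0.093 ]
[0.4033 0.0805 0.093 ]
[0.4632 0.0816 0.093 ]
[ 0.466  -0.0392  0.093 ]
far edge yaw 1.3216008329760511 near 0.6641341795137147
handle [0.4546 0.0164 0.128 ]
handle [0.4545 0.0285 0.128 ]
handle [0.4027 0.0216 0.128 ]
handle [0.4116 0.0157 0.128 ]
handle [0.4116 0.0282 0.128 ]
ears [array([ 0.62648524, -0.02545946,  0.04      ]), array([0.61009304, 0.1307075 , 0.04      ])] [0.61828914 0.05262402 0.04      ] yaw 5.992159673543546 0.157024916942588
```

View pics/w1c.png

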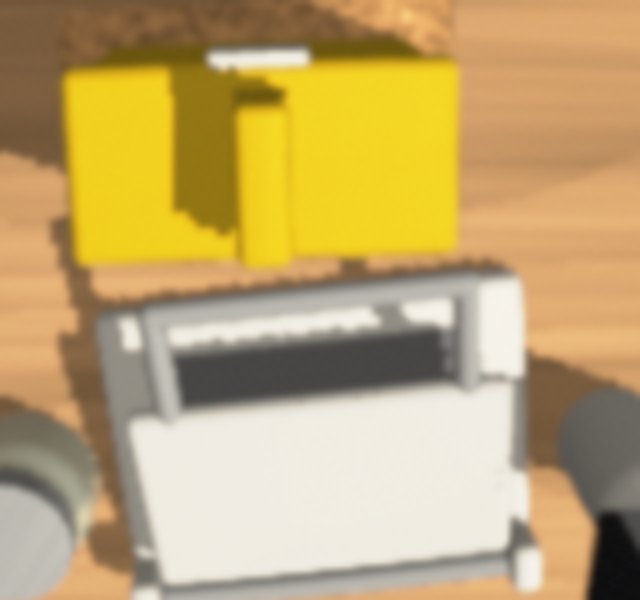

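```bash
python3 - <<'E'
from h import *
P=camera_params("wrist"); P["camera_from_world"]=np.load("w1.npy")
c,d=ray("wrist",(268.1,194.4),P); H=np.array([.620,.053,.03]); a=np.radians(5.5); nx=np.array([np.cos(a),np.sin(a),0])
from scipy.optimize import brentq
g=lambda z:(lambda X:np.hypot((X-H)@nx,X[2]-.03)-.14)(c+d*(z-c[2])/d[2])
print([round(g(z),4) for z in (.04,.06,.08,.1,.12)])
try:
    z=brentq(g,.05,.15); print("rod",c+d*(z-c[2])/d[2],np.arcsin((z-.03)/.14))
except Exception as e: print(e)
for z in (.05,.07,.09,.11): 
    A,B=[at_z("wrist",u,z,P) for u in((227.5,198.75),(308.75,190))]; print(z,np.linalg.norm(A-B),A,B)
tr=at_z("top",(366,193),.004); print("trivet",tr)
yaw=np.pi/2+np.radians(1)
move_gripper(.05)
movel([.4345,.022,.15],down(yaw),speed=.2)
movel([.4345,.022,.117],speed=.08)
move_gripper(0.0,effort=40); print("gap",read_finger_gap(),read_grasp_force(),read_eef_pos())
if read_finger_gap()>.012:
    movel([.4345,.022,.25],speed=.12); print("gap",read_finger_gap(),read_ft_force())
    move_ptp([.455,-.30,.25],down(yaw))
    im=read_camera("wrist"); P=camera_params("wrist"); np.save("w2.npy",np.array(P["camera_from_world"])); cv2.imwrite("pics/w2.png",im[:,:,::-1])
    for f in(tip_of,look_for):print([(np.round(q["at"],1),round(q["confidence"],2),at_z("wrist",q["at"],.004,P).round(3)) for q in f("wrist","trivet")[:4]])
print(read_time_s())
E
```

```text
[np.float64(-0.0148), np.float64(-0.0052), np.float64(0.0068), np.float64(0.0207), np.float64(0.036)]
rod [0.48634806 0.03852464 0.06911751] 0.2831803762999212
0.05 0.11748525268993305 [ 0.49927926 -0.01879032  0.05      ] [0.48592565 0.09793357 0.05      ]
0.07 0.11165589068975006 [ 0.49237761 -0.01686941  0.07      ] [0.47968658 0.09406289 0.07      ]
0.09 0.10582652868956711 [ 0.48547596 -0.01494851  0.09      ] [0.47344751 0.09019221 0.09      ]
0.11 0.09999716668938413 [ 0.47857431 -0.0130276   0.11      ] [0.46720844 0.08632153 0.11      ]
trivet [ 0.46895102 -0.3988829   0.004     ]
gap 0.015341964896663366 40.97430646419525 [0.4349282  0.02208641 0.11754773]
gap 0.015338824475051896 [ 0.00162192 -0.35368253 -1.51416053]
[(array([345.9, 158.9]), 0.93, array([ 0.446, -0.18 ,  0.004])), (array([177.6, 174.6]), 0.72, array([ 0.471, -0.399,  0.004])), (array([197.9,  16.9]), 0.72, array([ 0.268, -0.372,  0.004]))]
[(array([353.7, 146.4]), 0.93, array([ 0.429, -0.17 ,  0.004])), (array([165.1, 151.8]), 0.92, array([ 0.441, -0.414,  0.004])), (array([200.1,  27.3]), 0.74, array([ 0.283, -0.368,  0.004]))]
8.775
```

View pics/w2.png

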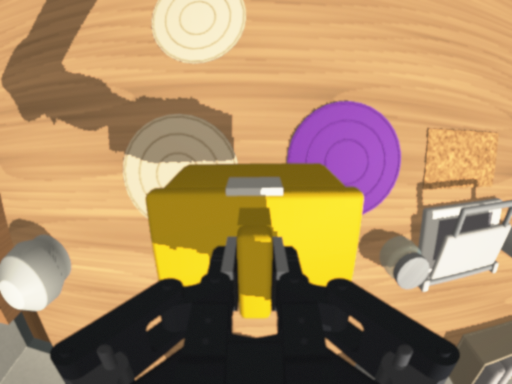

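The wrist view shows the box hanging straight. The trivet is at (179,168), which agrees with (0.470, -0.399), and the bare mat is at (460,157). I'll set the box down, then look at the mirror from above.

```bash
python3 - <<'E'
from h import *
P=camera_params("wrist"); P["camera_from_world"]=np.load("w2.npy")
m=[at_z("wrist",u,.003,P) for u in((427,128),(497,132),(494,181),(424,183))]; print("mat",np.mean(m,0),np.round(m,3))
yaw=np.pi/2+np.radians(1)
movel([.469,-.399,.20],down(yaw),speed=.2)
movel([.469,-.399,.135],speed=.12); movel([.469,-.399,.1195],speed=.05); print(read_ft_force(),read_eef_pos())
move_gripper(.05); movel([.469,-.399,.25],speed=.2)
a=np.radians(5.5)
move_gripper(.036)
move_ptp([.46,.036,.25],down(np.pi/2+a))
im=read_camera("wrist"); P=camera_params("wrist"); np.save("w3.npy",np.array(P["camera_from_world"]))
cv2.imwrite("pics/w3raw.png",im[:,:,::-1]); cv2.imwrite("pics/w3.png",cv2.resize(im[:,:,::-1],(768,576)))
for o,z in(("hinge",.03),("rod",.07),("mat",0),("stand",0)): print(o,[(np.round(q["at"],1),round(q["confidence"],2),at_z("wrist",q["at"],z,P).round(4)) for q in tip_of("wrist",o)[:2]])
read_camera("top"); print([(np.round(q["at"],1),at_z("top",q["at"],.004).round(4)) for q in tip_of("top","snackbox")[:2]])
print(read_time_s())
E
```

```text
mat [0.43032109 0.01917354 0.003     ] [[ 0.395 -0.06   0.003]
 [ 0.385  0.088  0.003]
 [ 0.466  0.1    0.003]
 [ 0.475 -0.052  0.003]]
[ 0.24484725  0.44632243 -1.12050644] [ 0.46882941 -0.39886329  0.11921777]
hinge [(array([257.7, 283.8]), 0.59, array([0.6233, 0.053 , 0.03  ])), (array([451.2, 183.4]), 0.22, array([0.4513, 0.3111, 0.03  ]))]
rod [(array([256.4, 198.3]), 0.82, array([0.4842, 0.0377, 0.07  ]))]
mat [(array([243.9, 142.5]), 0.89, array([0.4355, 0.0177, 0.    ]))]
stand [(array([253.1, 239.2]), 0.56, array([0.5688, 0.0415, 0.    ]))]
[(array([367.1, 194.9]), array([ 0.4627, -0.4024,  0.004 ]))]
14.1
```

View pics/w3.png

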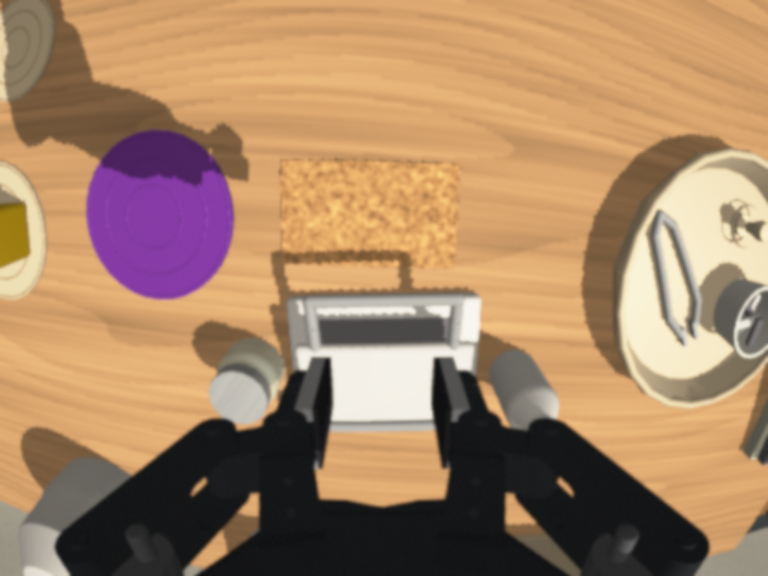

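Mirror and mat are clear: the mat is at (280-459, 159-266), the bar at about (384,300) and the box at the left edge on the trivet. All agree with earlier estimates. I'll pinch the bar from above with the closing axis across it.

```bash
python3 - <<'E'
from h import *
P=camera_params("wrist"); P["camera_from_world"]=np.load("w3.npy")
m=np.array([at_z("wrist",(u/1.5,v/1.5),.003,P) for u,v in((280,158),(459,163),(456,268),(279,264))]); print("mat",m.mean(0),m.round(3).tolist())
e=m[1]+m[2]-m[0]-m[3]; print("mat yaw",np.degrees(np.arctan2(-e[0],e[1])))
a=np.radians(5.5)
for yw in (a+np.pi,a):
    ok=[inverse_kinematics([x,.038,z],down(yw)) for x,z in((.485,.25),(.485,.07),(.657,.165),(.657,.28))]
    print(yw,[None if q is None else np.round(q,2).tolist() for q in ok])
    if all(q is not None for q in ok): break
move_gripper(.034)
f0=np.array(read_ft_force()); print(f0)
move_ptp([.485,.038,.20],down(yw)); print(read_ft_force())
movel([.485,.038,.11],speed=.15); movel([.485,.038,.07],speed=.05); print("in",read_ft_force(),read_eef_pos())
move_gripper(0,effort=25); pause(.2)
print("gap",read_finger_gap(),read_grasp_force(),read_ft_force(),read_ft_torque(),read_eef_pos(),read_time_s())
np.save("yw.npy",yw)
E
```

```text
mat [0.43432223 0.01946146 0.003     ] [[0.393, -0.058, 0.003], [0.385, 0.091, 0.003], [0.474, 0.099, 0.003], [0.485, -0.054, 0.003]]
mat yaw 3.6214265104850454
3.237585762449481 [[1.02, 0.31, -1.32, 1.94, 0.33, 1.15, 2.8], [0.37, 0.4, -0.61, 2.09, 0.34, 0.74, 2.79], [0.48, 0.63, -0.82, 1.62, 0.5, 1.12, 2.77], [0.6, 0.59, -1.03, 1.51, 0.51, 1.34, 2.76]]
[-0.05647524 -0.17412664  1.23129043]
[-0.70734301  0.20179303  1.03802233]
in [0.67115106 0.59308356 0.5437518 ] [0.48521426 0.03819431 0.07015465]
gap 0.008765767808161923 25.041494965553284 [ 5.36522892  0.83560577 -4.13287672] [ 0.10938869 -1.0870125   0.14844417] [0.48855442 0.03840078 0.07108054] 18.2833
```

Bar gripped (gap 8.8 mm on a 10 mm wire), and it sits at x≈0.489, so the opening angle is about 0.30. I'll swing the panel along its arc, watching force and the actual positions.

```bash
python3 - <<'E'
from h import *
H=np.array([.622,.053,.03]); a=np.radians(6); nx=np.array([np.cos(a),np.sin(a),0]); yw=float(np.load("yw.npy"))
rod=lambda t:H+.14*(-np.cos(t)*nx+np.sin(t)*np.array([0,0,1]))
np.set_printoptions(precision=4,suppress=True)
out=[]
for t in np.arange(.36,1.78,.12):
    movel(rod(t),speed=.1); p=np.array(read_eef_pos()); f=np.array(read_ft_force()); out.append((t,*p,*f))
    if np.linalg.norm(f)>40: print("force"); break
print(np.array(out)); np.save("arc.npy",out)
from scipy.optimize import least_squares
D=np.array(out)[:,1:4]; s=(D-H)@nx
r=least_squares(lambda v:np.hypot(s-v[0],D[:,2]-.03-v[1])-.14,[0,0]).x; print("hinge corr",r,read_finger_gap(),read_time_s())
E
```

```text
[[  0.36     0.4911   0.0387   0.0794  -2.4742  -1.6568   1.9896]
 [  0.48     0.4969   0.0394   0.0948  -5.2864  -2.1363   4.1781]
 [  0.6      0.5044   0.0403   0.1093  -7.5343  -2.8278   7.2013]
 [  0.72     0.5132   0.0412   0.1225 -11.2022  -3.3159  10.2729]
 [  0.84     0.5232   0.0424   0.1345 -16.2157  -3.9014  15.3995]
 [  0.96     0.5345   0.0437   0.1455 -20.1886  -5.8578  22.6603]
 [  1.08     0.5507   0.0456   0.1566 -21.3674  -5.7548  28.6304]
 [  1.2      0.5713   0.048    0.1663 -14.6602  -5.3943  27.3495]
 [  1.32     0.5909   0.0501   0.172   -6.9027  -3.6692  20.4934]
 [  1.44     0.6084   0.052    0.1746  -1.351   -2.1963  14.6359]
 [  1.56     0.6251   0.0539   0.1749  -0.3678  -0.7735  10.538 ]
 [  1.68     0.6415   0.0558   0.1732   0.4192   0.1457   5.2826]]
hinge corr [0.0003 0.0055] 0.009210381636084673 22.0333
```

```bash
python3 - <<'E'
from h import *
H=np.array([.6225,.053,.0345]); a=np.radians(6); nx=np.array([np.cos(a),np.sin(a),0])
rod=lambda t:H+.14*(-np.cos(t)*nx+np.sin(t)*np.array([0,0,1]))
for t in (1.76,1.84): movel(rod(t),speed=.06); print(t,read_eef_pos(),read_ft_force(),rod(t))
pause(.3); p=np.array(read_eef_pos()); print(p,"theta",np.degrees(np.arccos(-((p-H)@nx)/.14)))
move_gripper(.03); print(read_ft_force(),read_eef_pos())
q=np.array(read_eef_pos()); movel(q+[0,0,.09],speed=.15)
# look from the robot side, above
move_ptp([.52,.04,.30],down(np.pi/2+a))
for n in("wrist","top","scene"):
    im=read_camera(n); P=camera_params(n); np.save("v_%s.npy"%n,np.array(P["camera_from_world"])); cv2.imwrite(f"pics/v_{n}.png",im[:,:,::-1])
    r=tip_of(n,"rod")[:2]; print(n,[(np.round(k["at"],1),round(k["confidence"],2)) for k in r])
    for t in(95,100,105,110,115): print(t,proj(n,np.r_[H[:2],.03]+.14*(-np.cos(np.radians(t))*nx+np.sin(np.radians(t))*np.array([0,0,1])),P).round(1))
A=cv2.imread("pics/v_wrist.png");B=cv2.imread("pics/v_scene.png")[180:300,170:330];C=cv2.imread("pics/v_top.png")[110:230,150:310]
cv2.imwrite("pics/v.png",np.vstack([cv2.resize(A[150:330,160:352],(400,375)),])if 0 else np.hstack([cv2.resize(B,(400,300),interpolation=2),cv2.resize(A[180:330,154:354],(400,300),interpolation=2)]))
print(read_time_s())
E
```

```text
1.76 [0.64894821 0.05659438 0.17219557] [-2.58962456  0.87899349  1.22432845] [0.64868651 0.05575231 0.1720016 ]
1.84 [0.66073154 0.05786023 0.16977712] [0.69939252 1.85380304 0.4639965 ] [0.65953097 0.05689211 0.16945762]
[0.6603044  0.05780123 0.16994006] theta 105.79146752485526
[ 0.28449473 -0.71347255 -0.18312517] [0.65936025 0.05545183 0.16902621]
wrist [(array([254.3, 310.7]), 0.8), (array([257.7, 190.1]), 0.62)]
95 [257.5 295.7]
100 [257.4 303.5]
105 [257.3 310.2]
110 [257.3 315.7]
115 [257.2 320.2]
top [(array([193.8, 160.6]), 0.29)]
95 [227.2 132.2]
100 [226.8 128.2]
105 [226.4 124.5]
110 [226.1 120.9]
115 [225.8 117.5]
scene [(array([221. , 236.8]), 0.7)]
95 [228.  226.5]
100 [225.7 231. ]
105 [223.5 235.7]
110 [221.3 240.7]
115 [219.2 245.8]
25.6
```

View pics/v.png

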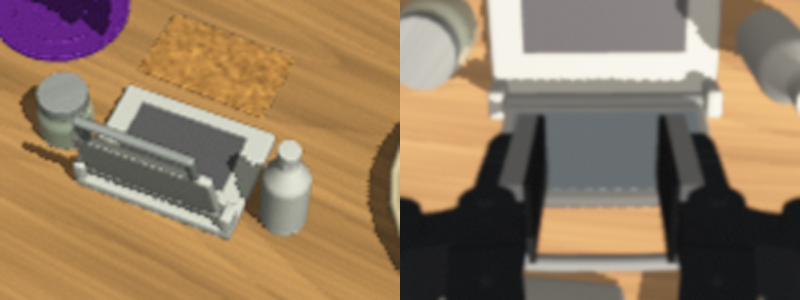

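The mirror stands by itself: the bar is at (254,311) in the wrist view and (221,237) in the scene view, which gives about 105.5°. Next I check the hinge against the ears, then fetch the box.

```bash
python3 - <<'E'
from h import *
P=camera_params("wrist"); P["camera_from_world"]=np.load("v_wrist.npy")
e=[at_z("wrist",u,.04,P) for u in((201.5,232),(310.5,231.5))]; print("ears",np.round(e,4).tolist(),np.mean(e,0))
y1=np.pi/2+np.radians(1); y2=np.pi/2+np.radians(3.4)
move_gripper(.05)
move_ptp([.469,-.399,.22],down(y1))
im=read_camera("wrist"); Q=camera_params("wrist"); cv2.imwrite("pics/b.png",im[:,:,::-1])
hsv=cv2.cvtColor(im,cv2.COLOR_RGB2HSV); m=cv2.inRange(hsv,(20,170,60),(35,255,255)); c=max(cv2.findContours(m,0,1)[0],key=cv2.contourArea)
k=[at_z("wrist",v,.094,Q).round(3).tolist() for v in cv2.approxPolyDP(c,4,True)[:,0]]; print("box",k)
movel([.469,-.399,.145],speed=.2); movel([.469,-.399,.1185],speed=.08)
move_gripper(0,effort=40); g=read_finger_gap(); print("gap",g,read_eef_pos())
assert g>.012
movel([.469,-.399,.24],speed=.12)
move_ptp([.4345,.021,.24],down(y2))
movel([.4345,.021,.14],speed=.15); movel([.4345,.021,.1185],speed=.05); pause(.2); print(read_ft_force(),read_eef_pos())
move_gripper(.05); movel([.4345,.021,.2],speed=.15); movel([.44,.02,.33],down(np.pi/2),speed=.2)
im=read_camera("wrist"); P=camera_params("wrist"); np.save("w5.npy",np.array(P["camera_from_world"])); cv2.imwrite("pics/w5.png",im[:,:,::-1])
cv2.imwrite("pics/w5c.png",cv2.resize(im[100:320,150:390,::-1],None,fx=2.7,fy=2.7,interpolation=2))
print("rod",[(np.round(k["at"],1),round(k["confidence"],2)) for k in tip_of("wrist","rod")[:2]])
a=np.radians(6); nx=np.array([np.cos(a),np.sin(a),0])
for t in(100,105,110): print(t,proj("wrist",np.array([.6225,.053,.03])+.14*(-np.cos(np.radians(t))*nx+np.sin(np.radians(t))*np.array([0,0,1])),P).round(1))
print(read_time_s())
E
```

```text
ears [[0.6297, -0.0258, 0.04], [0.6127, 0.1299, 0.04]] [0.62120565 0.05201059 0.04      ]
box [[0.439, -0.46, 0.094], [0.499, -0.458, 0.094], [0.497, -0.41, 0.094], [0.506, -0.406, 0.094], [0.506, -0.393, 0.094], [0.497, -0.389, 0.094], [0.495, -0.339, 0.094], [0.437, -0.341, 0.094], [0.426, -0.362, 0.094], [0.429, -0.439, 0.094]]
gap 0.015066655829570539 [ 0.4694922  -0.39905243  0.11899486]
[ 0.59502964  0.84274845 -1.63170156] [0.43434341 0.02102295 0.11838586]
rod []
100 [282.4 336.3]
105 [282.7 340.9]
110 [283.  344.6]
35.3833
```

View pics/w5c.png

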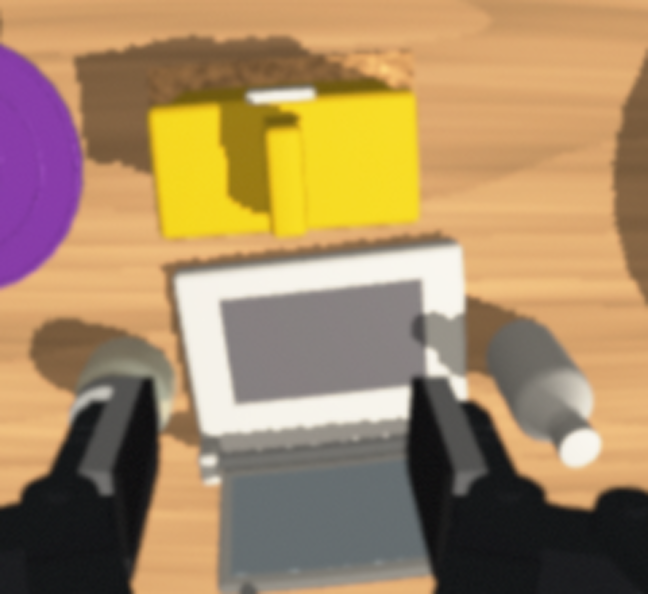

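The box stands back on the mat, square to within about a degree and a couple of millimetres from its start. The mirror is still open, and the lotion and jar look undisturbed. The gripper is clear of everything, so I'm handing in.

```bash
python3 -c "
from bench import *
pause(.3); print(read_ft_force(), sign_off(), read_time_s())"
```

```text
the job is handed in; nothing more can be done
the job is handed in; nothing more can be done
```

The job is handed in after about 36 s on the robot's clock: the box went to the large tan trivet, the mirror stayed open by itself at about 105.5° when released, and the box is back upright on the mat, within about a degree of square.

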